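Put the marker away and click the caps home

ROBOT

A 6-joint arm with a two-finger parallel gripper is mounted at the origin on the work surface. World frame = base frame: x ahead of the robot, y to its left, z up, the work surface at z = 0. Lengths are in m, angles in rad, forces in N, time in s.
With the tool pointing down it reaches from about 0.4 to 0.825 m from the base axis. Payload 7 kg.
Tool frame: the origin (TCP) lies at the very end of the fingers, on their centre line; the grasp point (between the pads) lies 19 mm behind it; x points along the fingers, z is the direction in which the jaws open and shut, and the axes are right-handed (so a half turn about x gives the same grasp; the last joint's range is limited). The gripper opens to 85 mm and grips with 20 to 120 N. Pads are 22 mm wide; open, the fingers measure 114 mm over their backs; the gripper's body (76 mm by 85 mm) begins 54 mm behind the grasp point. The pads swing forward as they close: fully open they stand 13 mm farther back than shut.
Start: joints at [1.478, 0.359, 0.012, 0, -1.224, -0.288], TCP at [0.251, 0.627, 0.195] pointing down, gripper open.
Joint ranges: [-3.07, 3.07], [-1.43, 2.12], [-1.02, 1.25], [-3.03, 1.67], [-3.05, -0], [-3.03, 3.03]. Speed limits (rad/s): [2.39, 2.39, 3.01, 3.14, 3.14, 3.14].

INTERFACE

Orientations are given as a rotation vector (axis times angle).
In Python, from workcell import r, eoat, planner, cams gives the robot as it stands. Calls block until the motion is done:
- r.move_ptp(position, orientation): joint-space move of the TCP to a pose.
- r.line_to(position, orientation=None, velocity=0.15, f_stop=None): straight line of the TCP; orientation=None keeps the orientation; velocity is the mean speed in m/s. With f_stop (N) it stops when the force on the tool has changed by that much, and returns True; else False.
- r.movej(angles): joint-space move.
- eoat.grip(opening, grip_force=None): finger opening in m; grip_force is the grip in N (None keeps the last); returns when the fingers have stopped.
- r.pause(seconds).
- planner.ik(position, orientation): joint angles nearest the present ones, or None.
- r.read_state(): the state.
- cams.capture(name): name is "scene" or "top"; returns (picture, depth): 400x640x3 uint8, red, green, blue; 400x640 float32, m along the optical axis (not along the pixel's ray), 0 where there is no reading.
- cams.camera_info(name): a dict with "fx", "fy", "cx", "cy" (pixels), "dist" ([k1, k2, p1, p2, k3] as OpenCV has them; the pictures are not rectified), "R" (3x3) and "t" (3): a world point X has camera coordinates R X + t. Camera axes: x right, y down, z forward; pixel columns grow to the right and rows downward; lengths in m; the calibration is good to about 2 mm. A picture is of the moment at which its call begins. camera_info takes no time and is no camera call.
A pose or a line that the arm cannot do raises r.MotionError and nothing moves.
- r.finish_job(): hands the job in, once; it reports no verdict.
The state is a dict: "t": time; "joint_positions": joint angles; "dq": joint speeds; "joint_efforts": joint torques, N m; "eef_pos": TCP position; "tool_rot": TCP orientation; "ft_force": force on the tool from outside, world axes, zero at the start; "moment": the same for the moment, N m; "width": finger opening in m.
Only numpy, scipy, OpenCV 4.12 (cv2) and the standard library are available. Lean on these libraries where they do the work, as an engineer would, in place of code of your own. Each camera call takes 0.05 s, during which the arm holds its last target. There are 200 camera calls.

TASK

Tidy the markers on the score desk so that none dries out. Put the one lying on the desk away in the empty middle channel of the sloping tray that holds markers of its own length, cap end up like its neighbours and its foot down against the lip, and press fully home both caps that were left half on: its own and that of a short marker in the other tray. Leave the other markers, the cups, the coins and the ballpoint where they are, and the short marker in its channel.

Things in the scene. Friction and masses are not known exactly. Their poses are not given: they have to be found in the camera images.
- marker: The jumbo marker left on the desk: white square barrel 22 x 22 x 102 mm, black cap of the same section, 48 mm long, on its +x end (150 mm in all, cap home); about 60 g. It lies flat. Origin on the long axis at mid-barrel, 51 mm from the foot (-x end) and 51 mm from the shoulder where the cap stops; x runs towards the cap. Grip it across its sides, 22 mm.
- cap (a joint): How far the marker's cap stands out (m), sliding along the marker's x: 0 fully home, rim on the barrel's shoulder; 0.011 to 0.015 when half on, the gap showing a thin round grey neck; at most 0.016, it does not come off. It clicks: it slides with 2 N down to 8 mm, takes about 8 N there, from 3 mm snaps home by itself, and about 7 N pulls it out again.
- cap_mid (a point): Centre of that cap, on the marker's axis; the cap is 22 mm square and reaches 24 mm either way along the marker. Axes as the marker's. 75 mm from the marker's origin with the cap home, up to 90 mm when half on.
- long_tray: Grey bent-sheet sloping pen tray for long markers, fixed, 164 mm wide (its y). Three channels 52 mm apart slope up along its +x at 35 degrees (0.611 rad) to the desk; each is 28 mm wide and 98 mm long, between lands 7 mm high and 24 mm wide, with a lip 16 mm high at its foot. Outer channels hold long markers, the middle one is empty. Origin on the desk under mid-slope, z up.
- long_tray_slot (a point): Foot of the long tray's middle channel: on the floor's centre line at the lip's face, 20 mm above the desk. x runs up the slope, y across, z square to the floor. A seated marker has its origin at x 51, z 11 mm here and its whole cap beyond the floor's upper edge, free below and beside. Friction may hold a marker on the slope: push it down to the lip.
- short_tray: The like tray for the short markers, same build but its channels are 66 mm long; its outer channels hold two short markers, one with its cap half on; the middle one is empty. Origin and axes as the long tray's. The two trays may stand either way round.
- short_tray_slot (a point): Foot of the empty middle channel of the short tray, axes as for the long one. Not the place for the long marker; the outer channels' feet lie at y = +52 and -52 mm here. A seated short marker has its origin at x 35, z 11 mm, its cap beyond the upper edge.
- long_0: Long marker in the long tray's channel at tray y = -52 mm: 102 mm barrel and 48 mm cap, cap home, same 22 mm square section. Origin at mid-barrel, x towards the cap.
- long_1: Long marker in the long tray's channel at tray y = +52 mm, as long_0.
- short_1: Short marker with its cap half on, in one of the two outer channels of the short tray (tray y = +52 or -52 mm), foot against the lip: like the long one but the barrel is 70 mm (118 mm in all, cap home). Origin on the axis at mid-barrel, 35 mm from the foot; x towards the cap.
- short_cap (a joint): How far that short marker's cap stands out (m): same cap, values, click and forces as for joint cap.
- short_cap_mid (a point): Centre of the short marker's cap, on its axis: 59 mm from that marker's origin with the cap home, up to 74 mm when half on.
- short_0: The other short marker, cap home, in the other outer channel of the short tray. Origin on the axis at mid-barrel, 35 mm from the foot; x towards the cap.
- cup0: White plastic drinking cup, empty, 72 mm across the rim, 100 mm tall; origin under its centre.
- cup1: A second such cup.
- coins0: Stack of brass coins, 25 mm across, 13 mm tall; origin under its centre.
- coins1: Stack of silver coins, 26 mm across, 8 mm tall; origin under its centre.
- ballpoint: White ballpoint pen lying on the desk, 10 mm thick, 133 mm long, x along it; origin under its middle.
Not all that is in view belongs to the job. What is shaped like the short_1 but orange is not meant.

How it is judged:
At the end, for the whole second after the job is handed in: The long marker lies at rest in the long tray's middle channel: cap up, aligned within 0.1 rad, axis within 6 mm of the centre line and 6 to 16 mm above the floor, foot within 6 mm of the lip. Both caps are home (under 2 mm out); the short marker is within 12 mm of where it was (value of joint each of cap, short_cap below 0.002 m and distance of short_1 from where it was at the start of the episode below 0.012 m and x of marker in the frame of long_tray_slot between 0.047 and 0.057 m and y of marker in the frame of long_tray_slot between -0.006 and 0.006 m and z of marker in the frame of long_tray_slot between 0.006 and 0.016 m and angle between the x axis of marker and the x axis of long_tray_slot, either way round below 0.1 rad and angle between marker's own x axis and vertical below 1.3 rad and linear speed of marker below 0.02 m/s); the robot touches nothing.
It fails at once if another marker, a cup, a coin stack or the ballpoint is moved more than 25 mm (distance of any of long_0, long_1, short_0, short_1, cup0, cup1, coins0, coins1, ballpoint from where it was at the start of the episode above 0.025 m).
It also fails if it takes over 46 s, if anything falls off the work surface, if the arm or the gripper's body presses on something with over 40 N, if the wrist force passes 120 N, or if a joint passes its speed limit or range.

## Working session

There is one attempt and no reset: what is moved stays moved. The work goes in short steps, each a Python script; the robot and the scene stay as the last script left them, time stands still between calls to the robot, and variables do not carry over. Pictures are saved under pics/ and viewed, and the job is handed in when it is done.

```bash
mkdir -p pics; ls; python3 - <<'E'
from workcell import r,cams
import cv2,numpy as np
for n in("scene","top"):
    p,d=cams.capture(n); cv2.imwrite(f"pics/{n}0.png",cv2.cvtColor(p,cv2.COLOR_RGB2BGR)); np.save(n+"0.npy",d)
    i=cams.camera_info(n); print(n,i)
E
```

```text
pics
scene {'fx': 376.78595980388917, 'fy': 376.78595980388917, 'cx': 318.84838047932317, 'cy': 204.66545528501416, 'dist': array([0.00782407, 0.        , 0.        , 0.        , 0.        ]), 'R': array([[ 0.5120309 ,  0.85894923,  0.00553063],
       [ 0.47932755, -0.28037863, -0.83164471],
       [-0.71278991,  0.42847877, -0.55528055]]), 't': array([-0.2567748 , -0.1907421 ,  1.38429895])}
top {'fx': 512.2576621717157, 'fy': 512.2576621717157, 'cx': 322.5680875472302, 'cy': 202.25900753087512, 'dist': array([-0.00659927,  0.        ,  0.        ,  0.        ,  0.        ]), 'R': array([[-0.00246943, -0.99982594, -0.01849326],
       [-0.98693381,  0.00541617, -0.16103514],
       [ 0.16110727,  0.01785396, -0.9867754 ]]), 't': array([-0.0154038 ,  0.54313365,  1.08287594])}
```

View pics/scene0.png

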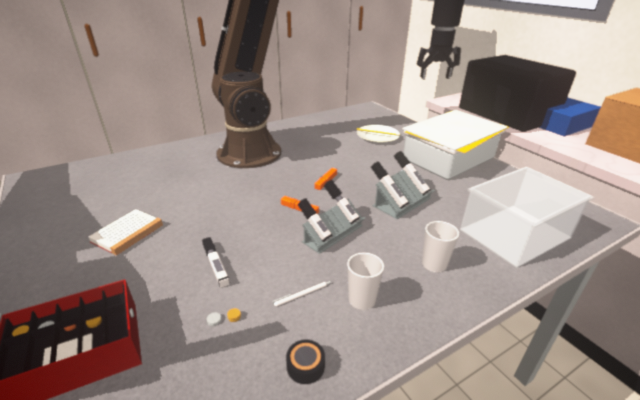

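View pics/top0.png

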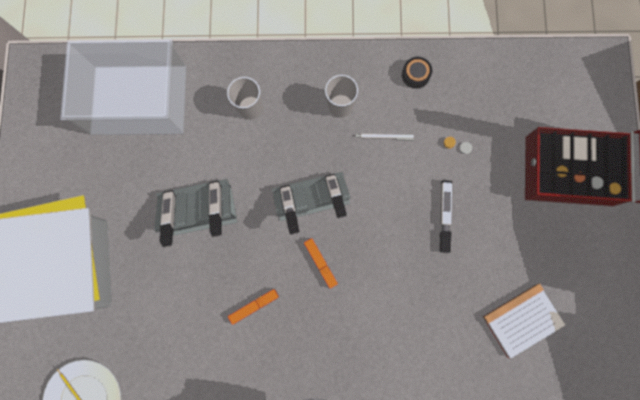

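```bash
cat > h.py <<'E'
import cv2,numpy as np
from workcell import cams
from scipy.spatial.transform import Rotation as Ro
def crop(n,p,x,y,w,h,s,out):
    c=cv2.resize(p[y:y+h,x:x+w],None,fx=s,fy=s,interpolation=cv2.INTER_CUBIC); cv2.imwrite(out,cv2.cvtColor(c,cv2.COLOR_RGB2BGR))
def ray(n,uv):
    i=cams.camera_info(n);K=np.array([[i['fx'],0,i['cx']],[0,i['fy'],i['cy']],[0,0,1]])
    q=cv2.undistortPoints(np.array([[uv]],float),K,i['dist'])[0,0]
    return i['R'].T@np.array([q[0],q[1],1]), -i['R'].T@i['t']
def atz(n,uv,z):
    d,o=ray(n,uv); return o+d*(z-o[2])/d[2]
def atd(n,uv,D):
    d,o=ray(n,uv); u,v=int(round(uv[0])),int(round(uv[1])); return o+d*np.median(D[v-1:v+2,u-1:u+2])
def proj(n,X):
    i=cams.camera_info(n);K=np.array([[i['fx'],0,i['cx']],[0,i['fy'],i['cy']],[0,0,1]])
    return cv2.projectPoints(np.array(X,float).reshape(-1,3),cv2.Rodrigues(i['R'])[0],i['t'],K,i['dist'])[0][:,0]
E
python3 - <<'E'
from h import *
p=cv2.cvtColor(cv2.imread("pics/top0.png"),cv2.COLOR_BGR2RGB)
crop("top",p,145,165,210,90,3.8,"pics/ct.png"); crop("top",p,420,170,60,90,6,"pics/cm.png")
p=cv2.cvtColor(cv2.imread("pics/scene0.png"),cv2.COLOR_BGR2RGB)
crop("s",p,280,140,160,120,5,"pics/cs.png")
E
```

```text
(no output)
```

View pics/ct.png

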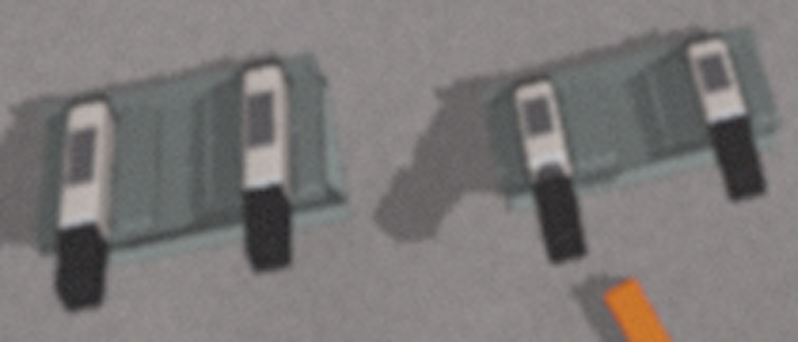

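View pics/cm.png

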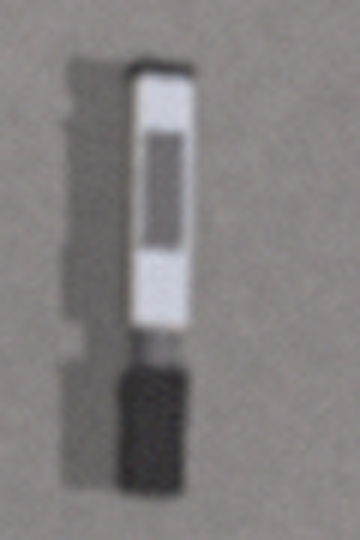

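View pics/cs.png

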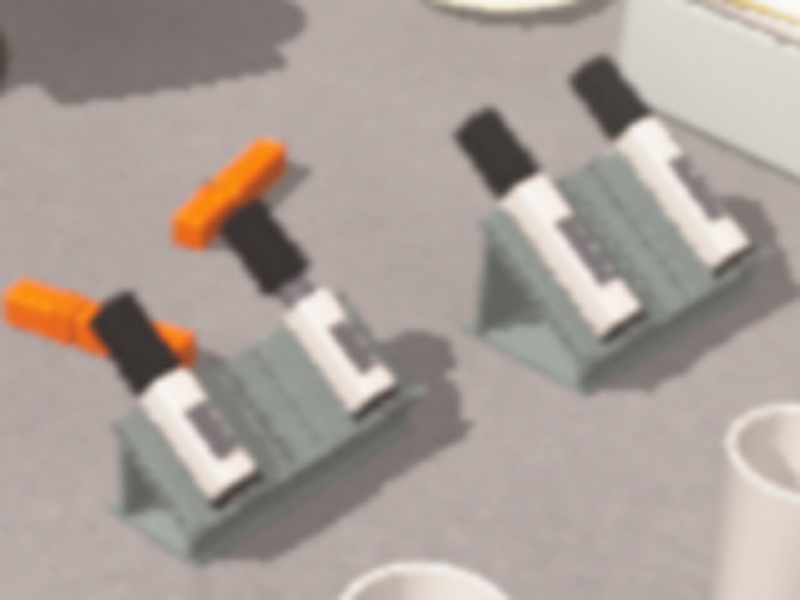

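```bash
cat > fit.py <<'E'
from h import *
from scipy.optimize import least_squares
def un(c,s,o): return (np.array(c,float)+.5)/s-.5+np.array(o)
def slotT(q):  # slot frame: R,t
    R=Ro.from_euler('z',q[2]).as_matrix()@Ro.from_euler('y',-0.611).as_matrix()
    return R,np.array([q[0],q[1],.020])
T=(3.8,(145,165)); S=(5,(280,140))
def fit(obs,q0):
    def f(q):
        R,t=slotT(q); e=[]
        for n,P,c in obs: e.append(proj(n,R@np.array(P)+t)[0]-un(c,*(T if n=="top" else S)))
        return np.ravel(e)
    s=least_squares(f,q0,loss='soft_l1'); print(np.round(s.x,4)); print(np.round(s.fun.reshape(-1,2),1).tolist()); return s.x
L=[("top",(102,-52,22),(82,225)),("top",(102,52,22),(266,187)),("top",(0,-52,22),(90,98)),("top",(0,52,22),(264,61)),
("scene",(102,63,22),(498,195)),("scene",(102,41,22),(540,172)),("scene",(102,-41,22),(615,132)),("scene",(102,-63,22),(658,115))]
Sh=[("top",(70,-52,22),(550,174)),("top",(70,52,22),(727,119)),("top",(0,-52,22),(532,82)),("top",(0,52,22),(706,38)),
("scene",(70,63,22),(143,402)),("scene",(70,41,22),(185,372)),("scene",(70,-41,22),(285,316)),("scene",(70,-63,22),(330,287))]
sc=lambda o:[(n,np.array(P)/1000,c) for n,P,c in o]
if __name__=="__main__":
    qs=[]
    for nm,o,g in(("L",L,(195,190)),("S",Sh,(310,180))):
        a=atz("top",g,.03); q=fit(sc(o),[a[0],a[1],3.2]); qs.append(q)
    M=[atz("top",un(c,6,(420,170)),.022) for c in((163,63),(160,327),(155,368),(152,488))]
    print("marker",np.round(M,4)); d=M[1]-M[0]; print(np.linalg.norm(d),np.linalg.norm(M[3]-M[2]),np.arctan2(*(M[3]-M[0])[1::-1]))
    for k in(1,0):
        n=("scene","top")[k]; im=cv2.imread(f"pics/{n}0.png"); z,o=((S,T)[k]); w,h=(160,120) if not k else (210,90)
        c=cv2.resize(im[o[1]:o[1]+h,o[0]:o[0]+w],None,fx=z,fy=z,interpolation=cv2.INTER_CUBIC)
        for q,bl,out in((qs[0],.102,(0,0)),(qs[1],.07,(.013,0))):
            R,t=slotT(q)
            for y,e in zip((-.052,.052),out):
                for x0,x1 in((0,bl),(bl+e,bl+e+.048)):
                    P=[R@np.array(v)+t for v in((x0,y-.011,.022),(x0,y+.011,.022),(x1,y+.011,.022),(x1,y-.011,.022))]
                    uv=((proj(n,P)-o+.5)*z-.5).astype(int); cv2.polylines(c,[uv],True,(0,255,255),1)
        cv2.imwrite(f"pics/ov_{n}.png",c)
    print(cams.camera_info and [np.round(atz("top",u,z)[:2],3).tolist() for u,z in(((244,93),.1),((341,90),.1),((450,142),0),((386,136),0),((320,262),0.01),((253,306),0.01))])
E
python3 fit.py
```

```text
[0.571  0.2728 3.3487]
[[0.0, -0.2], [0.3, -0.5], [0.4, 0.0], [0.2, 0.1], [2.9, -2.5], [-0.5, -0.5], [2.2, -1.6], [-1.9, -0.5]]
[0.5817 0.0129 3.3965]
[[0.3, -2.4], [0.9, -0.3], [0.2, -0.1], [-0.4, -0.3], [1.0, -4.5], [-1.0, -2.1], [1.3, -3.6], [-2.1, -1.0]]
marker [[ 0.5956 -0.2967  0.022 ]
 [ 0.4961 -0.2914  0.022 ]
 [ 0.4809 -0.289   0.022 ]
 [ 0.4367 -0.2861  0.022 ]]
0.09970532153459069 0.04426075587924317 3.0751137541829046
[[0.775, 0.151], [0.78, -0.059], [0.69, -0.313], [0.706, -0.165], [0.414, -0.011], [0.318, 0.137]]
```

View pics/ov_top.png

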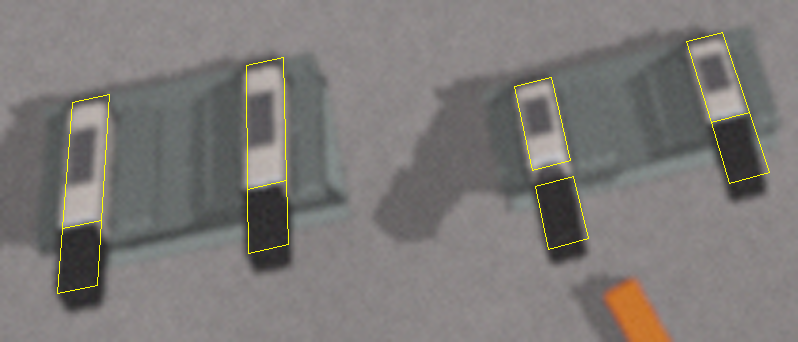

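View pics/ov_scene.png

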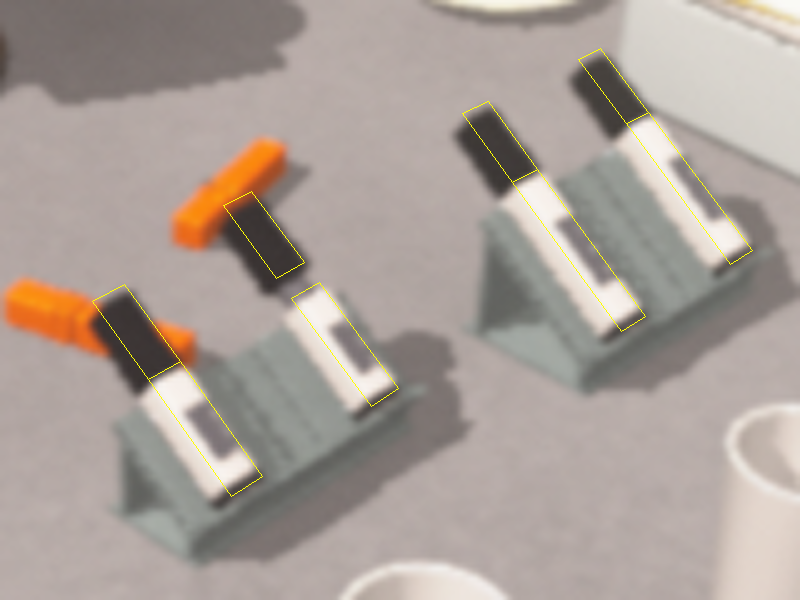

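Candidates: white marker (447,215) lying on the desk, the orange markers (320,262) and (253,306), and the ballpoint (387,136). I choose (447,215), whose crop shows the grey neck at (155,348). The half-on short marker is the left one in the right-hand tray (290,208), with its neck visible. The long tray is the left one (195,208).

```bash
cat > plan.py <<'E'
from fit import *
from workcell import r,eoat,planner
QL=np.array([.571,.2728,3.3487]); QS=np.array([.5817,.0129,3.3965])
def rotv(Rf,sgn):   # tool perpendicular to the marker, jaws along frame y
    a=-Rf[:,2]; z=sgn*Rf[:,1]; return Ro.from_matrix(np.c_[a,np.cross(z,a),z]).as_rotvec()
def slot(q,P): R,t=slotT(q); return R@np.array(P)+t
MK=np.array([.459,-.2877]); MR=Ro.from_euler('z',3.08).as_matrix()
E
python3 - <<'E'
from plan import *
RL=slotT(QL)[0];RS=slotT(QS)[0]
for s in(1,-1):
    for nm,p,R in(("pick",[*MK,.002],MR),("pickup",[*MK,.2],MR),("placeup",slot(QL,(.15,0,.08)),RL),("place",slot(QL,(.14,0,.002)),RL),("short_up",slot(QS,(.107,-.052,.1)),RS),("short",slot(QS,(.107,-.052,-.006)),RS)):
        q=planner.ik(p,rotv(R,s)); print(s,nm,np.round(p,3),None if q is None else np.round(q,2))
E
```

```text
1 pick [ 0.459 -0.288  0.002] [-0.2   0.35 -0.52  0.   -0.71  1.71]
1 pickup [ 0.459 -0.288  0.2  ] [-0.2   0.14 -0.28  0.   -1.16  1.71]
1 placeup [0.496 0.257 0.172] [ 0.64  0.6   0.28 -0.25 -1.81  1.15]
1 place [0.46  0.249 0.102] [ 0.66  0.6   0.12 -0.25 -1.65  1.17]
1 short_up [0.539 0.056 0.163] [ 0.4   0.59  0.17 -0.08 -1.76  1.44]
1 short [0.48  0.04  0.076] [ 0.41  0.58 -0.07 -0.09 -1.53  1.45]
-1 pick [ 0.459 -0.288  0.002] [-0.2   0.35 -0.52  0.   -0.71 -1.43]
-1 pickup [ 0.459 -0.288  0.2  ] [-0.2   0.14 -0.28  0.   -1.16 -1.43]
-1 placeup [0.496 0.257 0.172] [ 0.64  0.6   0.28 -0.25 -1.81 -1.99]
-1 place [0.46  0.249 0.102] [ 0.66  0.6   0.12 -0.25 -1.65 -1.97]
-1 short_up [0.539 0.056 0.163] [ 0.4   0.59  0.17 -0.08 -1.76 -1.7 ]
-1 short [0.48  0.04  0.076] [ 0.41  0.58 -0.07 -0.09 -1.53 -1.7 ]
```

```bash
python3 - <<'E'
from plan import *
v=rotv(MR,-1)
eoat.grip(.05,60)
r.move_ptp([*MK,.12],v); r.line_to([*MK,.002],velocity=.12,f_stop=15)
print(r.read_state()['eef_pos'])
eoat.grip(.0,60); s=r.read_state(); print(s['width'],s['t'],s['ft_force'])
r.line_to([*MK,.2],velocity=.2)
RL=slotT(QL)[0]
r.move_ptp(slot(QL,(.155,0,.08)),rotv(RL,-1))
for n in("top","scene"):
    p,d=cams.capture(n); crop(n,p,*((130,140,160,120) if n=="top" else (340,110,160,120)),5,f"pics/hold_{n}.png")
s=r.read_state(); print(s['eef_pos'],s['width'],s['t'])
E
```

```text
[ 0.45956069 -0.28786299  0.00262668]
4.27152263544808e-05 5.4917 [ 0.17953064 -0.65274584 -0.63474862]
[0.49213917 0.25505722 0.17504403] 9.827477533341709e-05 8.7333
```

View pics/hold_top.png

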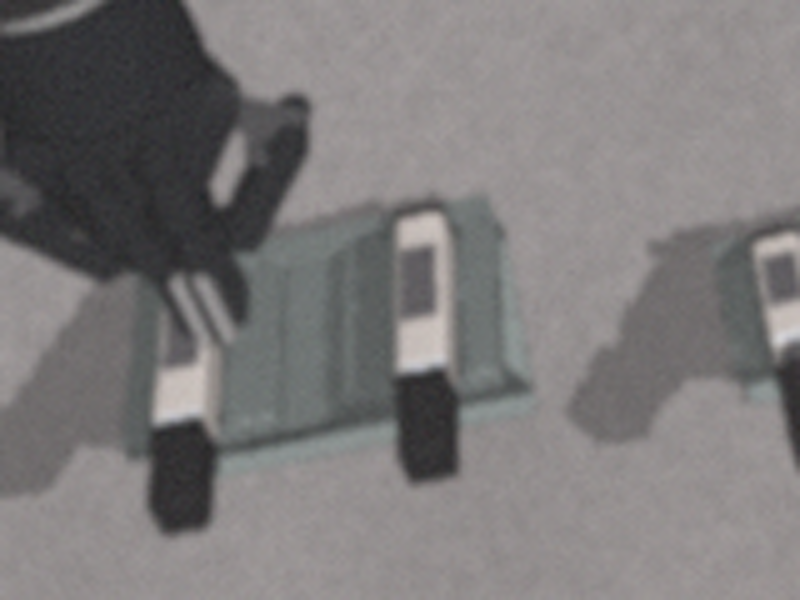

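View pics/hold_scene.png

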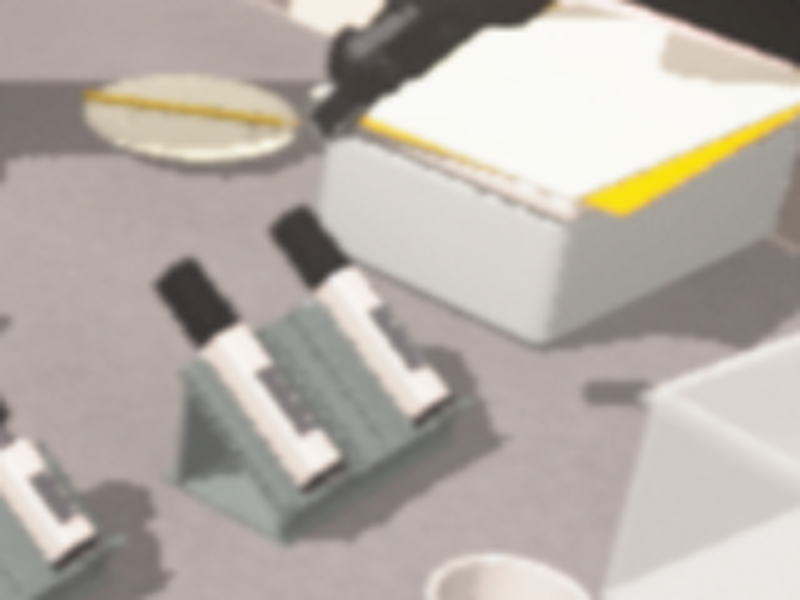

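```bash
python3 - <<'E'
from plan import *
s=r.read_state(); X=s['eef_pos']; print(X,Ro.from_rotvec(s['tool_rot']).as_matrix()[:,0],s['joint_positions'])
print(proj("scene",[X,[.251,.627,.195]]),proj("top",[X]))
for n in("top","scene"):
    p,d=cams.capture(n); cv2.imwrite(f"pics/f_{n}.png",cv2.cvtColor(p,cv2.COLOR_RGB2BGR))
E
```

```text
[0.49213917 0.25505722 0.17504403] [-0.56084742 -0.11658099 -0.81967008] [ 0.63701997  0.58872636  0.27380655 -0.24973272 -1.81390899 -1.99299432]
[[396.46242743 142.67470366]
 [432.5007237   91.83793374]] [[180.98501426 218.03014928]]
```

View pics/f_top.png

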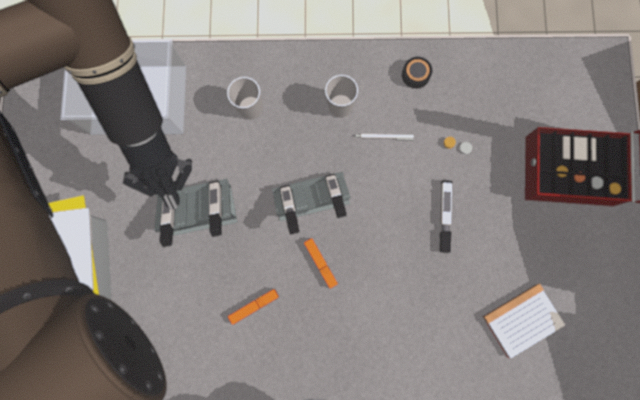

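View pics/f_scene.png

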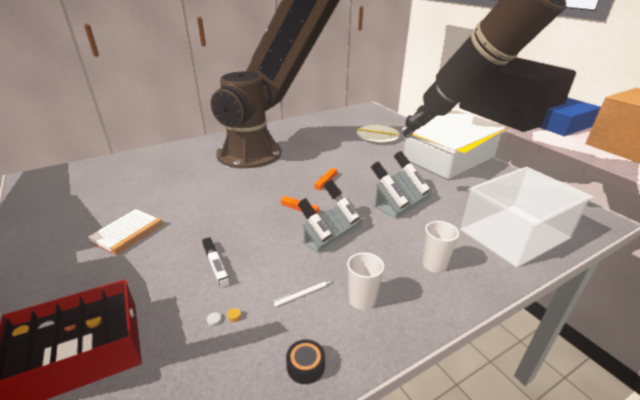

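```bash
python3 - <<'E'
from plan import *
im=cv2.cvtColor(cv2.imread("pics/f_top.png"),4)[:, :, :]; 
a=cv2.resize(im[150:230,110:210],None,fx=8,fy=7.5,interpolation=2)
b=cv2.resize(cv2.cvtColor(cv2.imread("pics/f_scene.png"),4)[80:160,370:470],None,fx=8,fy=7.5,interpolation=2)
cv2.imwrite("pics/tipa.png",a[:,:,::-1]);cv2.imwrite("pics/tipb.png",b[:,:,::-1])
X=np.array(r.read_state()['eef_pos']); d=np.array([.56,.117,.82])
for k in(0,.02,.04,.06,.1): print(k,proj("top",[X+k*d])[0],proj("scene",[X+k*d])[0])
E
```

```text
0 [180.86754752 218.09539475] [396.50440121 142.68597168]
0.02 [177.40153626 211.17722264] [400.59137846 138.44543539]
0.04 [173.83320238 204.05387217] [404.80898124 134.06943965]
0.06 [170.1579829  196.71614977] [409.16362713 129.55133295]
0.1 [162.46724937 181.35800783] [418.31191035 120.05991017]
```

View pics/tipa.png

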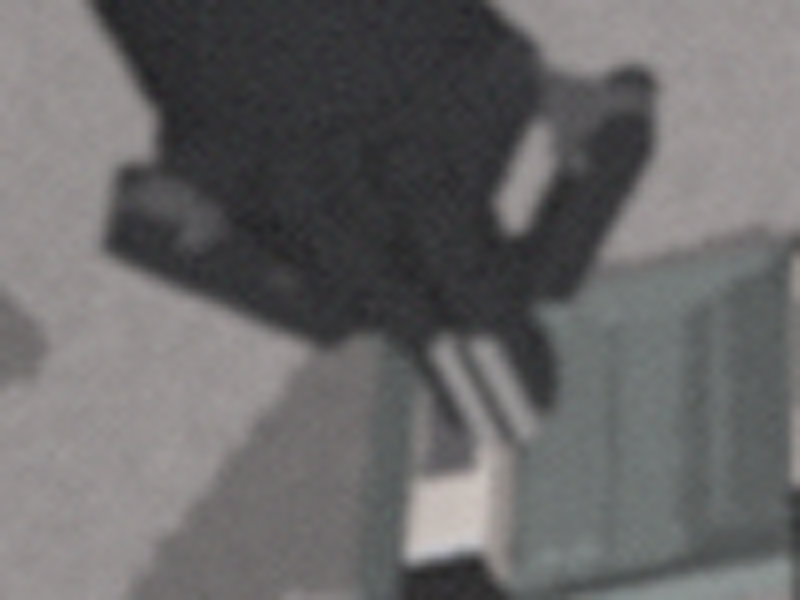

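View pics/tipb.png

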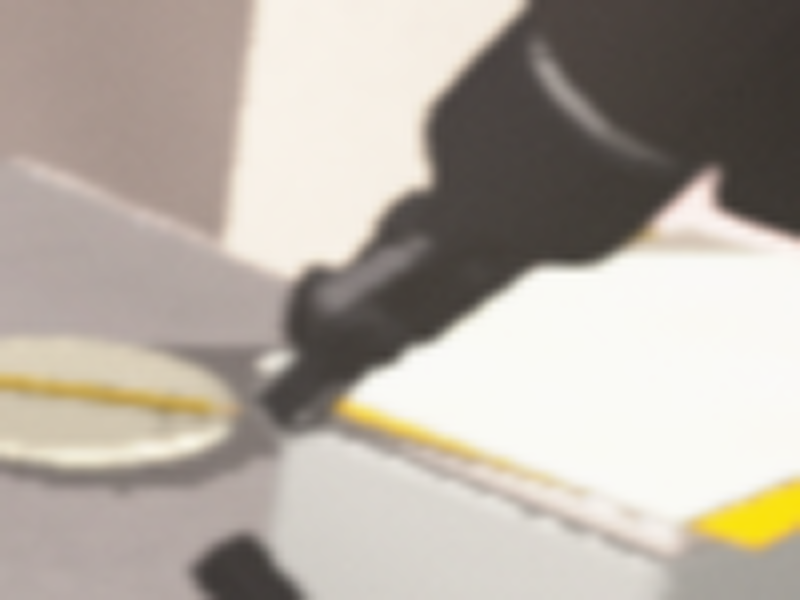

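```bash
python3 - <<'E'
from plan import *
X=np.array(r.read_state()['eef_pos'])
A,oa=ray("top",(173,208.7));B,ob=ray("scene",(405,136))
s=np.linalg.lstsq(np.c_[A,-B],ob-oa,rcond=None)[0]; P=oa+s[0]*A;Q=ob+s[1]*B
print(P,Q,(P+Q)/2-X)
RL=slotT(QL)[0]; print("in tool axes (up-slope, y, normal)",RL.T@((P+Q)/2-X))
# straight-down look, open and shut
v=Ro.from_matrix(np.c_[[0,0,-1.],[1,0,0],[0,-1,0]]).as_rotvec()
r.move_ptp([.5,-.1,.15],v)
for n in("top","scene"):
    p,d=cams.capture(n); print(proj(n,[[.5,-.1,.15]]))
    u=proj(n,[[.5,-.1,.15]])[0].astype(int); print(u); crop(n,p,u[0]-50,u[1]-50,100,75,8,f"pics/v_{n}.png")
print(r.read_state()['eef_pos'],r.read_state()['t'])
E
```

```text
[0.50712998 0.26440765 0.19749096] [0.50906091 0.26702577 0.19860969] [0.01606472 0.01039454 0.02314303]
in tool axes (up-slope, y, normal) [-0.00135088 -0.00686902  0.02920125]
[[363.2839761  214.87746106]]
[363 214]
[[282.98474467 184.69658762]]
[282 184]
[ 0.50014336 -0.09984996  0.14993297] 11.7667
```

View pics/v_top.png

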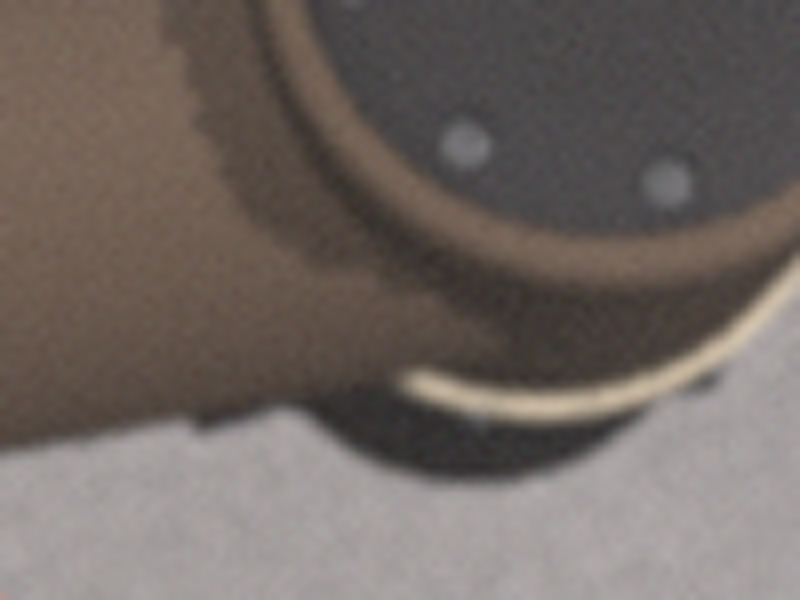

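View pics/v_scene.png

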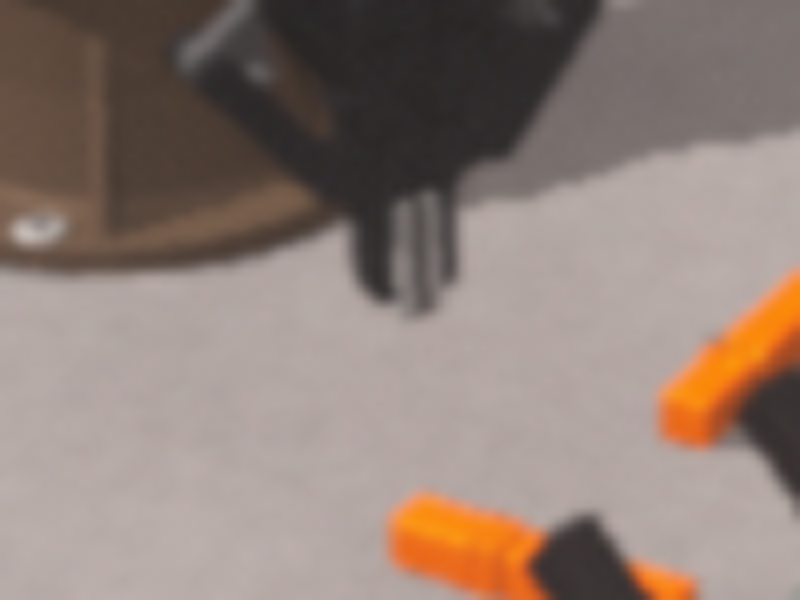

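The fingers end about 30 mm short of the reported TCP along the tool axis, in both the tilted and the vertical view. So the jaws shut above the marker. I'll touch the desk with open jaws beside the marker to get the true length, then grasp.

```bash
python3 - <<'E'
from plan import *
v=rotv(MR,-1)
eoat.grip(.045,60)
r.move_ptp([*MK,.03],v)
h=r.line_to([*MK,-.05],velocity=.05,f_stop=8)
z=r.read_state()['eef_pos'][2]; print(h,z)
r.line_to([*MK,z+.005],velocity=.05)
eoat.grip(.0,60); s=r.read_state(); print(s['width'],s['t'],s['eef_pos'])
if s['width']>.015:
    r.line_to([*MK,.15],velocity=.25)
    for n in("top","scene"):
        p,d=cams.capture(n); cv2.imwrite(f"pics/g_{n}.png",cv2.cvtColor(p,cv2.COLOR_RGB2BGR))
E
```

```text
True -0.038023896643799
0.020658280112848437 16.475 [ 0.4590797  -0.28778192 -0.03294334]
```

```bash
python3 - <<'E'
from plan import *
RL=slotT(QL)[0]
r.move_ptp(slot(QL,(.152,0,.02)),rotv(RL,-1))
for n in("top","scene"):
    p,d=cams.capture(n); crop(n,p,*((130,140,160,120) if n=="top" else (350,110,120,90)),5 if n=="top" else 6.6,f"pics/hh_{n}.png")
s=r.read_state(); print(RL.T@(np.array(s['eef_pos'])-slotT(QL)[1]),s['width'],s['t'])
E
```

```text
[0.15205015 0.0010922  0.02054174] 0.020749004456020466 19.525
```

View pics/hh_top.png

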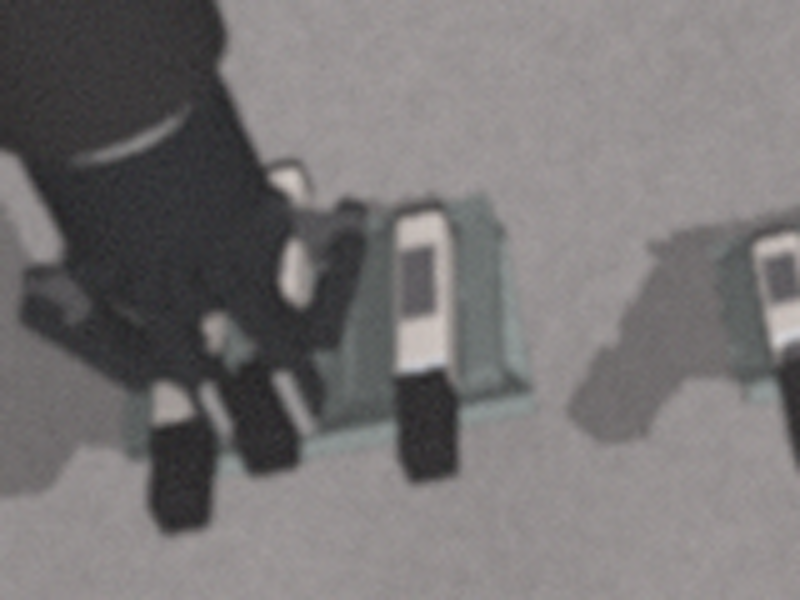

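View pics/hh_scene.png

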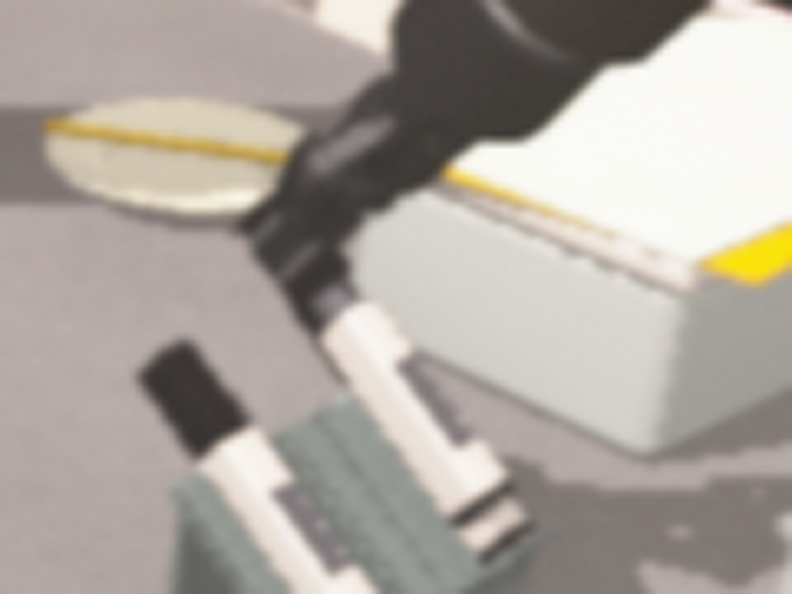

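```bash
python3 - <<'E'
from plan import *
for n,o,z in(("top",(130,140),5),("scene",(350,110),6.6)):
    c=cv2.imread(f"pics/hh_{n}.png")
    for x0,x1,y,zz in((.012,.114,.001,.075),(.128,.176,.001,.075),(0,.102,-.052,.022),(0,.102,.052,.022)):
        P=[slot(QL,a) for a in((x0,y-.011,zz),(x0,y+.011,zz),(x1,y+.011,zz),(x1,y-.011,zz))]
        cv2.polylines(c,[((proj(n,P)-o+.5)*z-.5).astype(int)],True,(0,255,255),1)
    cv2.imwrite(f"pics/hho_{n}.png",c)
E
```

```text
(no output)
```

View pics/hho_top.png

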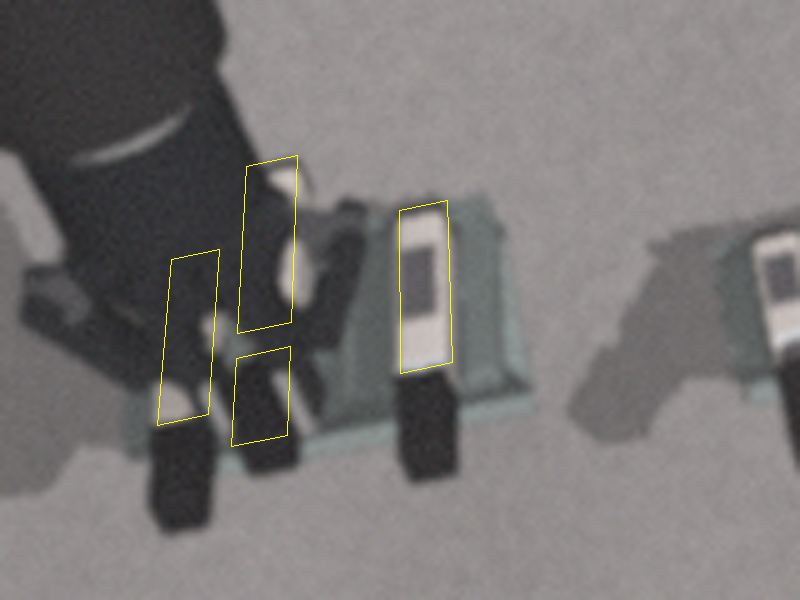

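View pics/hho_scene.png

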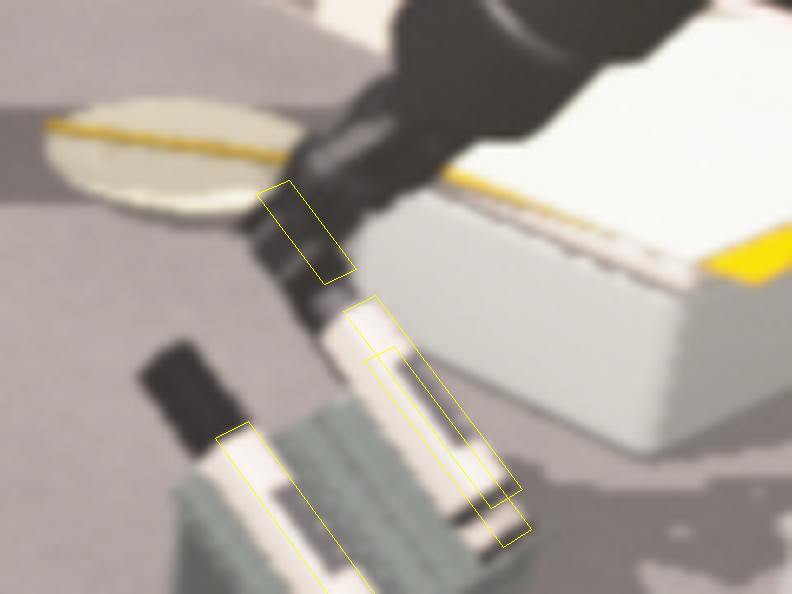

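```bash
python3 - <<'E'
from plan import *
f=lambda P:((proj("top",[slot(QL,p) for p in P])-(130,140)+.5)*5-.5).round(0).tolist()
for nm,x,y,z in(("l0",.15,-.052,0),("l1",.15,.052,0),("held",.176,.001,.053)):
    print(nm,"end bottom",f([(x,y-.011,z),(x,y+.011,z)]),"end top",f([(x,y-.011,z+.022),(x,y+.011,z+.022)]))
c=cv2.imread("pics/hh_top.png")[330:560,120:480]; c=np.clip(c.astype(float)*2.2,0,255).astype(np.uint8)
cv2.imwrite("pics/z.png",cv2.resize(c,None,fx=2.2,fy=2.2,interpolation=2))
E
```

```text
l0 end bottom [[170.0, 545.0], [222.0, 534.0]] end top [[150.0, 512.0], [203.0, 501.0]]
l1 end bottom [[417.0, 493.0], [469.0, 482.0]] end top [[402.0, 458.0], [455.0, 447.0]]
held end bottom [[251.0, 483.0], [306.0, 472.0]] end top [[232.0, 447.0], [288.0, 435.0]]
```

View pics/z.png

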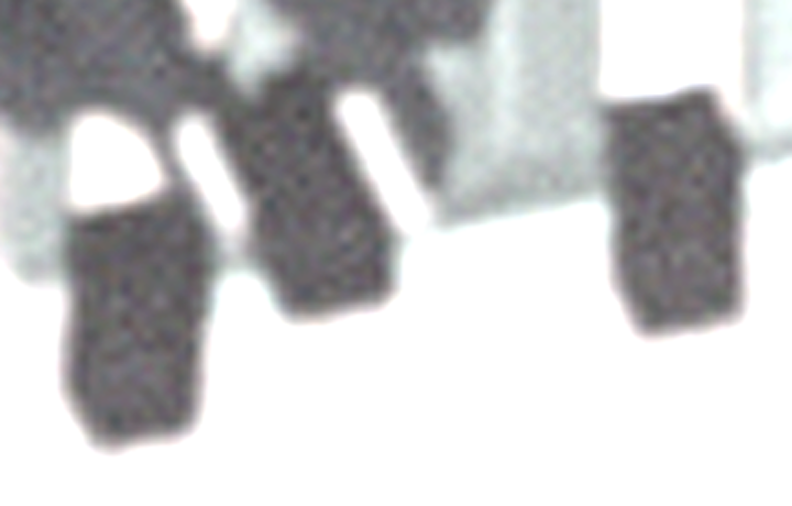

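```bash
python3 - <<'E'
from plan import *
RL,tL=slotT(QL)
loc=lambda:np.round(RL.T@(np.array(r.read_state()['eef_pos'])-tL),4)
F=lambda:np.round(RL.T@np.array(r.read_state()['ft_force']),1)
y=-.0015
h=r.line_to(slot(QL,(.152,y,-.026)),velocity=.08,f_stop=10); print(h,loc(),F())
if not h: h=r.line_to(slot(QL,(.152,y,-.036)),velocity=.03,f_stop=6); print(h,loc(),F())
z=loc()[2]; x=loc()[0]
h=r.line_to(slot(QL,(.108,y,z)),velocity=.035,f_stop=28); print(h,loc(),F(),r.read_state()['width'],r.read_state()['t'])
p,d=cams.capture("scene"); crop("s",p,350,110,120,90,6.6,"pics/pl_scene.png")
p,d=cams.capture("top"); crop("s",p,130,140,160,120,5,"pics/pl_top.png")
E
```

```text
False [ 0.1518 -0.0015 -0.0256] [-0.7 -0.8 -0.4]
True [ 0.1512 -0.0018 -0.0344] [ 1.  -1.5  5.6]
True [ 0.1247 -0.0012 -0.0331] [ 5.  -0.9  5.5] 0.020889691689156564 21.4667
```

View pics/pl_scene.png

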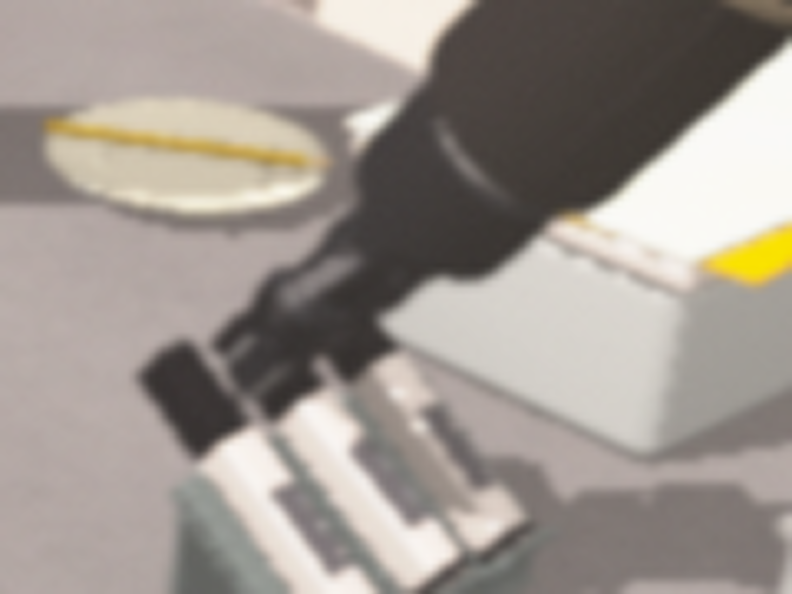

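View pics/pl_top.png

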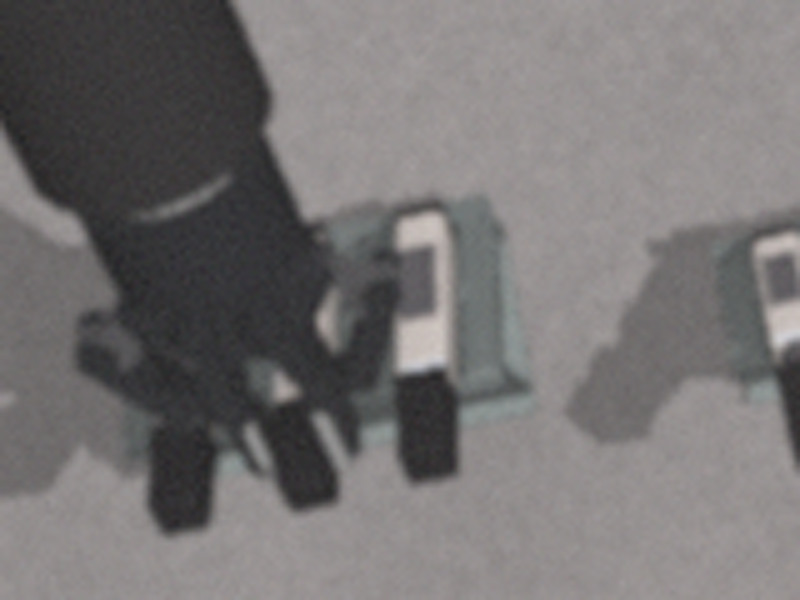

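```bash
python3 - <<'E'
from plan import *
RL,tL=slotT(QL)
RS,tS=slotT(QS); loc=lambda:np.round(RS.T@(np.array(r.read_state()['eef_pos'])-tS),4)
eoat.grip(.036,60)
r.line_to(slot(QL,(.1247,-.001,.06)),velocity=.15)
eoat.grip(.05,60)
r.move_ptp(slot(QS,(.107,-.052,.03)),rotv(RS,-1)); print(loc(),r.read_state()['t'])
for n,c,s in(("top",(220,140,120,90),6.6),("scene",(290,130,120,90),6.6)):
    p,d=cams.capture(n)
    c2=(140,150,120,90) if n=="top" else (350,130,120,90)
    crop(n,p,*c,s,f"pics/s_{n}.png"); crop(n,p,*c2,s,f"pics/m_{n}.png")
    im=cv2.imread(f"pics/s_{n}.png")
    for zz in (0,.022):
        P=[slot(QS,a) for a in((.083,-.063,zz),(.083,-.041,zz),(.131,-.041,zz),(.131,-.063,zz))]
        cv2.polylines(im,[((proj(n,P)-c[:2]+.5)*s-.5).astype(int)],True,(0,255,255),1)
    cv2.imwrite(f"pics/s_{n}.png",im)
E
```

```text
[ 0.1069 -0.0519  0.0302] 23.8
```

View pics/s_top.png

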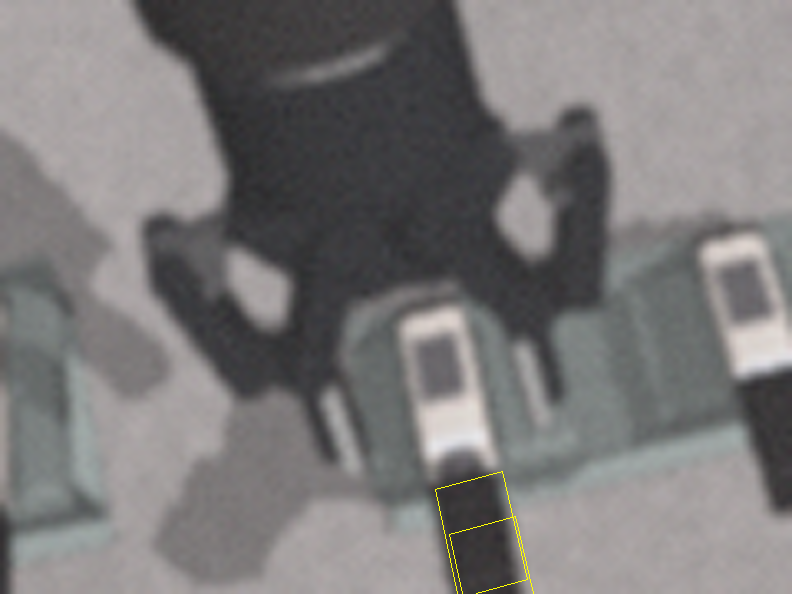

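View pics/s_scene.png

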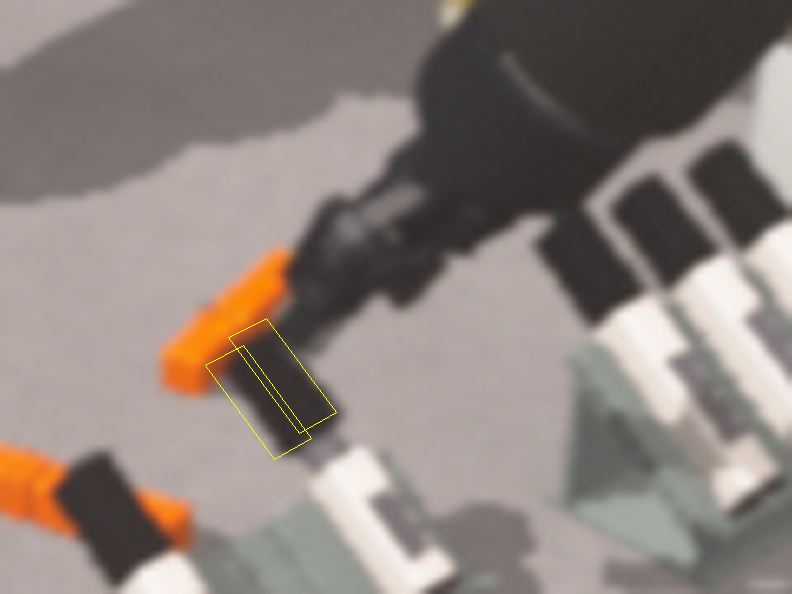

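View pics/m_scene.png

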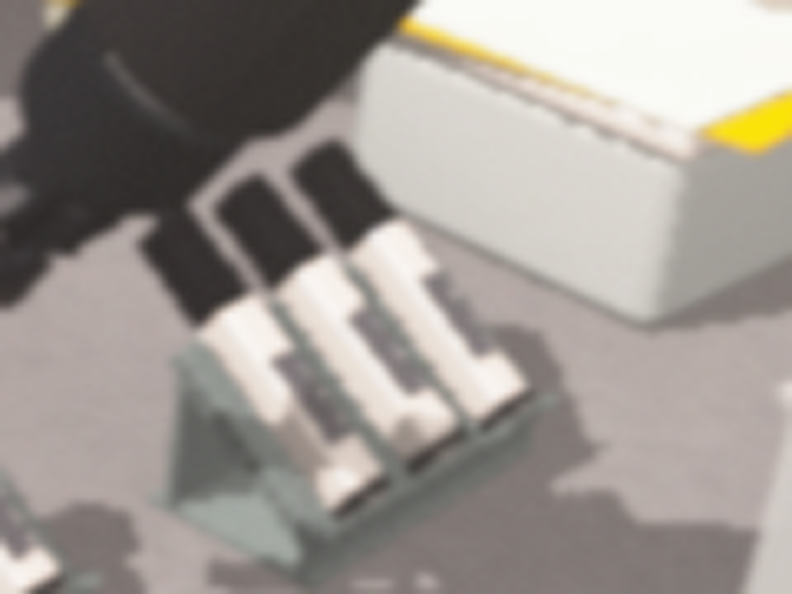

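View pics/m_top.png

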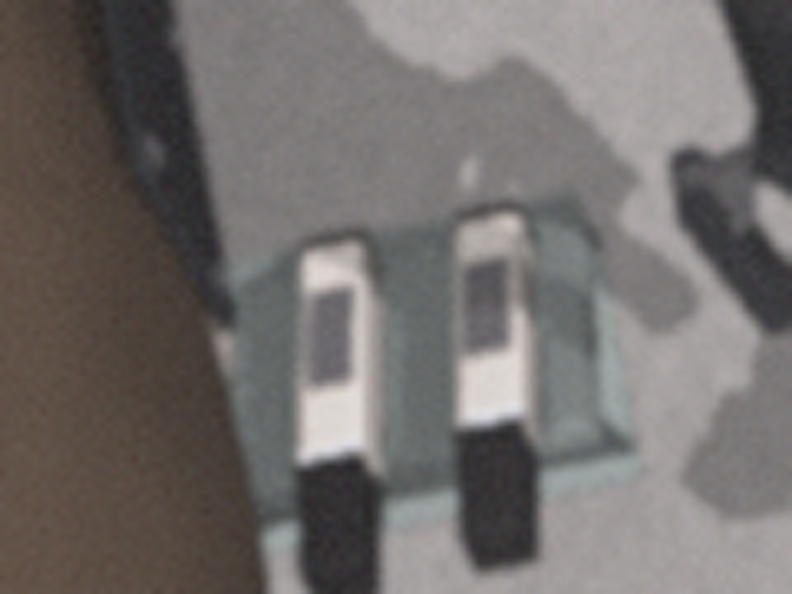

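```bash
python3 - <<'E'
from plan import *
RS,tS=slotT(QS); loc=lambda:np.round(RS.T@(np.array(r.read_state()['eef_pos'])-tS),4)
F=lambda:np.round(RS.T@np.array(r.read_state()['ft_force']),1)
h=r.line_to(slot(QS,(.107,-.052,-.041)),velocity=.09,f_stop=8); print(h,loc(),F())
if h: raise SystemExit
eoat.grip(0,60); print(r.read_state()['width'],F())
y,z=loc()[1:]
h=r.line_to(slot(QS,(.077,-.052,z)),velocity=.035,f_stop=28); print(h,loc(),F(),r.read_state()['t'])
eoat.grip(.045,60)
x=loc()[0]
r.line_to(slot(QS,(x,-.052,.06)),velocity=.15)
p=r.read_state()['eef_pos']; r.move_ptp([.45,-.15,.3],rotv(MR,-1)); print(r.read_state()['t'])
for n,c in(("top",(130,140,240,130)),("scene",(280,130,160,120))):
    p,d=cams.capture(n); crop(n,p,*c,3.3 if n=="top" else 5,f"pics/e_{n}.png")
E
```

```text
False [ 0.1067 -0.052  -0.0404] [-1.1  0.   0.3]
0.02098689692170321 [ 0.8 -1.5  2.3]
True [ 0.0943 -0.0518 -0.0404] [ 4.7 -2.4  5.9] 25.75
28.0917
```

View pics/e_top.png

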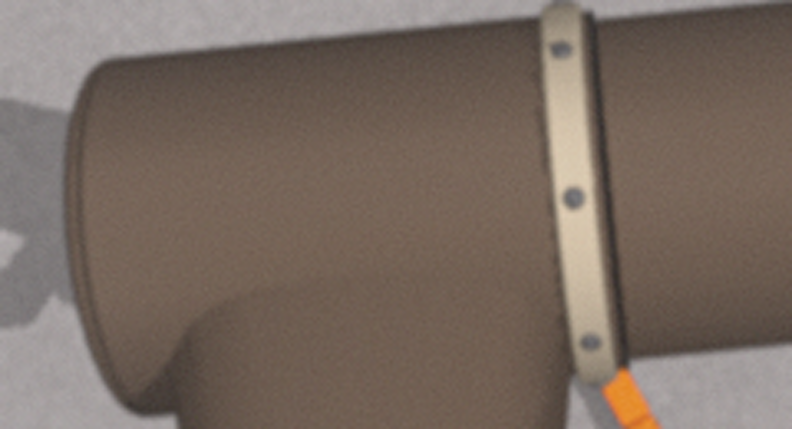

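View pics/e_scene.png

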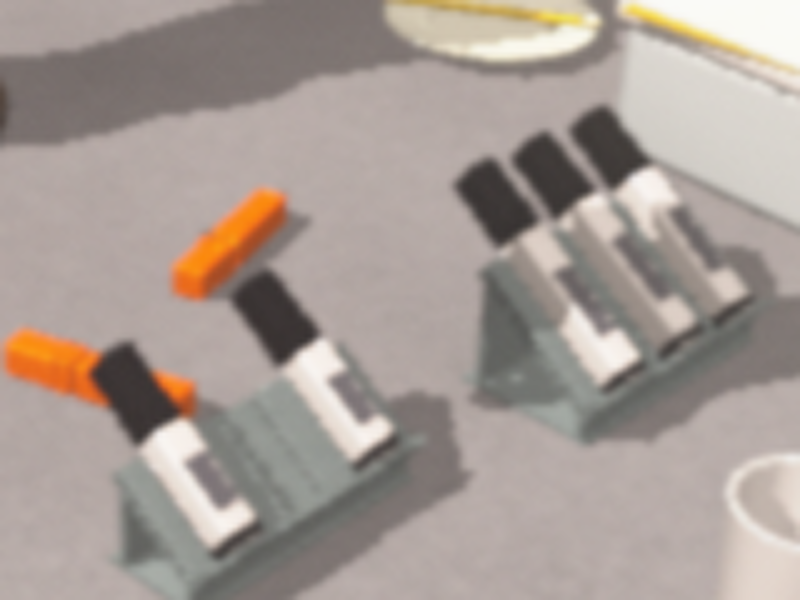

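The picture shows no neck on either cap: short at (315,350), long at (590,205). The long marker's foot lines up with its neighbours' feet along the lip. Handing in.

```bash
python3 -c "
from workcell import r
r.finish_job(); print(r.read_state()['t'])"
```

```text
the job is handed in; nothing more can be done
the job is handed in; nothing more can be done
```

The long marker is in the long tray's middle channel with its cap up and its foot at the lip. Both half-on caps are pressed home. I handed the job in at about 28 s of the 46 s allowed; it gives no verdict.

- **How it was done:** I gripped the desk marker by its cap, laid it in the channel and pushed it down the slope until the force stop tripped at 28 N. I pressed the short marker's cap home in its own channel the same way.
- **First grasp missed:** The fingers end about 30 to 38 mm short of the reported TCP along the tool axis, so the jaws closed above the marker. I found the true length by touching the desk, corrected for it, and the second grasp held.
- **Last checks:** With each cap gripped near its centre, the tool stopped at 124.7 mm (long, 126 expected) and 94.3 mm (short, 94 expected) up the slope. That agrees with both caps being home. The final scene picture shows no neck on either cap. In it, the long marker lies parallel and level with its neighbours, and the short marker looks unmoved. In those last crops the neighbouring markers also look undisturbed.
- **Not confirmed:** In the last top view the arm hid both trays. The long marker was seen clearly from above just after its release, but the short cap was checked only in the scene view. I did not compare the cups, coins or ballpoint with the starting picture at the end.

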